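# Load the photometer's cell carriage and push its sprung lid shut

## Robot

A 6-joint arm with a two-finger parallel gripper is mounted at the origin on the work surface. World frame = base frame: x ahead of the robot, y to its left, z up, the work surface at z = 0. Lengths are in m, angles in degrees, forces in N, time in s.
With the tool pointing down it reaches from about 0.3 to 0.875 m from the base axis. Payload 4.2 kg.
Tool frame: the origin (TCP) lies between the finger pads; the fingertips stand 8 mm ahead of it and the grasp point (between the pads) lies 11 mm behind it (tip_reach is the z of the fingertips in the tool frame, in m); z points along the fingers, y is the direction in which the jaws open and shut (so a half turn about z gives the same grasp; the last joint's range is limited). The gripper opens to 85 mm and grips with 20 to 120 N. Pads are 22 mm wide; open, the fingers measure 114 mm over their backs; the gripper's body (76 mm by 85 mm) begins 54 mm behind the grasp point. The pads swing forward as they close: fully open they stand 13 mm farther back than shut.
Start: joints at [-71.677, 18.312, 89.639, -0, 72.044, -1.146], TCP at [0.192, -0.542, 0.239] pointing down, gripper open.
Joint ranges: [-177.97, 177.97], [-48.28, 115.42], [12.27, 149.76], [-77.06, 257.06], [2.81, 150.46], [-146.56, 146.56]. Speed limits (degrees/s): [147.25, 147.25, 180, 180, 180, 180].

## Interface

Orientations are given as [roll, pitch, yaw] about the fixed x, y, z axes, in that order (R = Rz(yaw) Ry(pitch) Rx(roll)).
In Python, from workcell import * gives the robot as it stands.
- The arm moves only by the tool servo_tool, never from a script. Its argument "moves" is a list of rows, each an object of numbers: "tx", "ty", "tz": the shift along the tool's x, y, z in cm; "spin": the turn about the tool's z in rad; "claw": the gripper's target within -1 to 1 (fully open at 1, half-way at 0, shut at -1). A call has exactly 10 rows; each row is the pose to reach, as a shift and turn from the pose commanded when the call began, along the tool's axes at that moment; what a row does not reach only later rows make up. A row lasts 1/12 s, in which the tool goes at most 41.7 mm and 7.16 degrees, less where a joint would pass 70% of its speed; a pose out of reach is approached as far as the arm can. A call with a gripper value outside its range is refused whole. The fingers move at their own pace and stop on an object; "newtons" is the grip in N (left out, the last holds). Time passes only in rows, so rows that repeat a pose let the fingers close, or fill a call up. It gives the time, the measured TCP pose, the force and the opening at its end, in the units of the state.
- observe(): the state, without advancing time (a new reading comes with each control period).
- capture(name): name is "side" or "top" or "wrist"; returns (picture, depth): 384x512x3 uint8, blue, green, red; 384x512 float32, m along the optical axis (not along the pixel's ray), 0 where there is no reading.
- get_calibration(name): a dict with "camera_matrix" (3x3 intrinsics, pixels), "D" ([k1, k2, p1, p2, k3] as OpenCV has them; the pictures are not rectified), "world_to_cam" (4x4, takes a point from world to camera coordinates); the wrist camera has in their place "mount" (4x4, takes a point from camera to tool coordinates, whose origin is the TCP and whose axes are the flange's). Camera axes: x right, y up, looking along -z (the intrinsics and any distortion apply to the point x, -y, -z); pixel columns grow to the right and rows downward; lengths in m; the calibration is good to about 2 mm. A picture is of the moment at which its call begins: read the wrist's pose just before it. get_calibration takes no time and is no camera call.
- hand_in(): hands the job in, once; it reports no verdict.
The state is a dict: "time": time; "qpos": joint angles; "joint_vel": joint speeds; "joint_torque": joint torques, N m; "ee_pos": TCP position; "ee_rot": TCP orientation; "contact_force": force on the tool from outside, world axes, zero at the start; "moment": the same for the moment, N m; "gripper_width": opening from 0.0 (shut) to 1.0 (fully open).
Only numpy, scipy, OpenCV 4.12 (cv2) and the standard library are available. Lean on these libraries where they do the work, as an engineer would, in place of code of your own. Each camera call takes 0.05 s, during which the arm holds its last target.

## Task

Get the photometer ready for a reading: take the carriage with the four square cells (the one with a slot in one end), keep it upright, and set it in the open sample compartment with its slot over the key so that it drops fully home between the guides. Then push the sprung lid down, without forcing it, until it lies level and its catch holds it. Leave the carriage for round tubes and everything else on the bench where it is.

Things in the scene. Friction and masses are not known exactly. Their poses are not given: they have to be found in the camera images.
- photometer: White bench photometer, fixed, turned by up to 0.25 rad. Origin on the bench under the centre of its sample compartment; x to its rear, y to its left, z up. Housing x = -130 to 130 mm, y = -88 to 290, flat top 105 mm above the bench; left of y = 68 a sloping console reaches out to x = -190. The lid is hinged on the compartment's left (+y) side, the catch is in its right wall.
- seat (a point): Where carriage_mid lies when the carriage is home: 58 mm above the bench, on the compartment's axis. The compartment is a dark well 136 (x) by 128 mm (y), its floor 18 mm above the bench; on the floor a frame of guides 14 mm high leaves 58 (x) by 102 mm (y) about the centre. Home, the carriage has the photometer's axes, stands on the floor and ends 7 mm below the well's top.
- key (a point): Top of the key, 48 mm above the bench, 50 mm to the -y side of the compartment's centre: an upright bar 14 mm wide in x, 30 mm high from the well floor, reaching in from the frame to 41 mm from the centre. A carriage turned the wrong way stands on the key, some 30 mm too high, and the lid cannot shut.
- carriage_mid (a point): Centre, half-way up (40 mm above the underside), of the loose carriage to load, 0.18 to 0.35 kg: aluminium block 52 (x) by 96 (y) by 46 mm high, four square glass cells ending 2 mm above its top. Handle: black bar 14 mm thick (x), 76 long (y), 16 high, its centre 32 mm above this point, free below except two posts at y = +-30 mm. z up.
- carriage_slot (a point): A point in the key slot of the carriage to load, 45 mm from its centre in its -y direction and 30 mm above its underside. The slot is upright, 20 mm wide (x), 12 mm deep, full height, in the middle of the -y end face.
- lid (a joint): Lid angle, rad: 0 = shut and level, grows as it opens; starts nearly upright (1.5 to 1.75) and stays there by itself. Sprung: comes back up unless the catch holds. Takes 4 to 6 N near its free edge, rising to some 10 to 15 N between 0.1 and 0.03, where the catch is pushed back, and snaps in by 0; stop at -0.012. Latched it rests between -0.012 and 0.02. More than 60 N harms the hinge.
- lid_hinge (a point): Middle of the lid's hinge line, which runs along the photometer's x; 109 mm above the bench, 70 mm to the +y side of the compartment's centre. The open lid stands up from here, its outer face towards +y.
- lid_edge (a point): On the lid's outer face (upper when shut), mid-length, 150 mm from the hinge line. The lid is a dark grey plate 156 mm long (x), 156 mm from hinge line to free edge plus a finger lip 60 mm wide and 10 mm beyond, 8 mm thick; the outer face lies 5 mm off the plane through the hinge line.
- tube_carriage_mid (a point): The other carriage, to be left alone: same size and handle but four round tubes in its top and no slot. Point half-way up, 40 mm above its underside, 80 mm high in all.
- stand: Retort stand, loose: base 150 (x) by 90 (y) by 12 mm, upright rod 10 mm thick and 432 mm high at the origin, a clamp at 330 mm height reaching 140 mm to its +x. Origin under the base's centre.
- wash_bottle: White wash bottle, 64 mm across, about 190 mm high, loose, thin spout reaching 50 mm to its -x. Origin under its centre.
- tube_rack: Wooden test-tube rack with glass tubes, 66 mm (x) by 222 mm (y), 172 mm high with the tubes, loose. Origin under its centre.
- beaker: Glass beaker, 58 mm across, 75 mm high, loose. Origin under its centre.
- cell_box: Flat cell box with blue lid, 92 (x) by 66 (y) by 36 mm, lying loose on the photometer's flat top, left of the open lid. Origin under its centre.
- reagent: Brown bottle, 66 mm across, 130 mm high, loose. Origin under its centre.

How it is judged (in metres and radians):
On the way, in this order (a step that is already met when the one before it is completed fails the run):
1. the square-cell carriage is home in the compartment, its slot over the key (distance between carriage_mid and seat below 0.006 m and z of carriage_mid in the frame of photometer below 0.062 m and horizontal distance between carriage_slot and key below 0.012 m and angle between carriage_mid's own z axis and vertical below 0.06 rad), for 0.2 s.
2. the lid is pushed down level (value of joint lid below 0.025 rad), for 0.2 s.
At the end, for the whole second after the job is handed in: The square-cell carriage stands home on the compartment floor between the guides (its centre within 6 mm of the seat and at most 4 mm high, upright within 0.06 rad, slot within 12 mm of the key), and the lid stays level by its catch (lid angle under 0.025 rad) (all of step 1 and value of joint lid below 0.025 rad); the robot touches nothing.
It fails at once if the carriage is tipped by more than 40 degrees (angle between carriage_mid's own z axis and vertical above 0.7 rad).
It fails at once if the lid is forced (more than 60 N) (contact force between any of the fingers, the arm and lid above 60 N).
It fails at once if the round-tube carriage is moved by more than 3 cm (distance of tube_carriage_mid from where it was at the start of the episode above 0.03 m).
It fails at once if a bystander (stand, wash bottle, rack, beaker, cell box, brown bottle) is moved by more than 3 cm (distance of any of stand, wash_bottle, tube_rack, beaker, cell_box, reagent from where it was at the start of the episode above 0.03 m).
It fails at once if a bystander is knocked over (angle between any of tube_carriage_mid, stand, wash_bottle, tube_rack, beaker, cell_box, reagent's own z axis and vertical above 0.5 rad).
It also fails if it takes over 58 s, if anything falls off the work surface, if the arm or the gripper's body presses on something with over 40 N, if the wrist force passes 120 N, or if a joint passes its speed limit or range.

## Working session

There is one attempt and no reset: what is moved stays moved. The work goes in short steps, Python scripts to look and compute and a tool call to move; the robot and the scene stay as the last step left them, time stands still between calls to the robot, and variables do not carry over. Pictures are saved under pics/ and viewed, and the job is handed in when it is done.

Besides the shell and the picture viewer there is one more tool, called after ">>>" as name(argument=value, ...), one argument or row to a line, values as JSON. servo_tool: Moves the arm, as the interface text tells. Its arguments: {"type":"object","properties":{"moves":{"type":"array"},"newtons":{"type":"number"}},"required":["moves"]}

```bash
ls; mkdir -p pics; cat > cap.py <<'E'
import numpy as np,cv2,sys
from workcell import *
def cap(n,tag):
    s=observe(); im,d=capture(n); cv2.imwrite(f'pics/{tag}.png',im); np.savez(f'{tag}.npz',im=im,d=d,pos=s['ee_pos'],rot=s['ee_rot']); return im,d,s
E
python3 - <<'E'
from cap import *
np.set_printoptions(precision=4,suppress=True)
print(observe())
for n in ['side','top','wrist']:
    im,d,s=cap(n,n+'0'); c=get_calibration(n); print(n,c,(d>0).mean())
E
```

```text
pics
{'time': 0.0, 'qpos': array([-71.6779,  18.3538,  89.7086,   0.0002,  72.0418,  -1.1456]), 'joint_vel': array([-0.0174, -0.0067, -0.0254,  0.0167,  0.0052,  0.0704]), 'joint_torque': array([  0.0027, -41.5517, -23.4157,   0.0001,   0.0083,  -0.    ]), 'ee_pos': array([ 0.1915, -0.5417,  0.2384]), 'ee_rot': array([-179.8959,   -0.0023,   19.4676]), 'contact_force': array([-0.2416, -0.1827, -0.3102]), 'moment': array([ 0.0124,  0.0085, -0.0609]), 'gripper_width': 1.0005789749969989}
side {'camera_matrix': array([[392.7236,   0.    , 250.3485],
       [  0.    , 392.7236, 192.4422],
       [  0.    ,   0.    ,   1.    ]]), 'D': array([-0.0687,  0.    ,  0.    ,  0.    ,  0.    ]), 'world_to_cam': array([[-0.9779, -0.2088, -0.0087,  0.5779],
       [ 0.1406, -0.6884,  0.7116, -0.1947],
       [-0.1546,  0.6947,  0.7025, -0.9607],
       [ 0.    ,  0.    ,  0.    ,  1.    ]])} 0.9961039225260416
top {'camera_matrix': array([[497.6586,   0.    , 255.1455],
       [  0.    , 497.6586, 199.0409],
       [  0.    ,   0.    ,   1.    ]]), 'D': array([-0.0104,  0.    ,  0.    ,  0.    ,  0.    ]), 'world_to_cam': array([[-0.0248, -0.9997,  0.0011, -0.036 ],
       [ 0.9869, -0.0243,  0.1596, -0.5972],
       [-0.1595,  0.0051,  0.9872, -1.7313],
       [ 0.    ,  0.    ,  0.    ,  1.    ]])} 0.9958597819010416
wrist {'camera_matrix': array([[328.0511,   0.    , 250.7708],
       [  0.    , 328.0511, 197.6284],
       [  0.    ,   0.    ,   1.    ]]), 'D': array([0.0294, 0.    , 0.    , 0.    , 0.    ]), 'mount': array([[-0.0005,  0.9619,  0.2736,  0.0688],
       [ 1.    ,  0.0004,  0.0006, -0.001 ],
       [ 0.0005,  0.2736, -0.9619, -0.1355],
       [ 0.    ,  0.    ,  0.    ,  1.    ]])} 0.9961140950520834
```

View pics/side0.png

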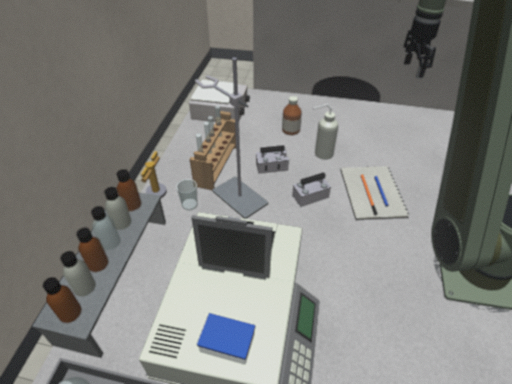

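View pics/top0.png

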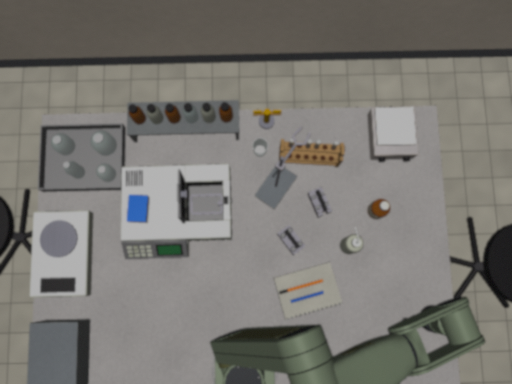

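View pics/wrist0.png

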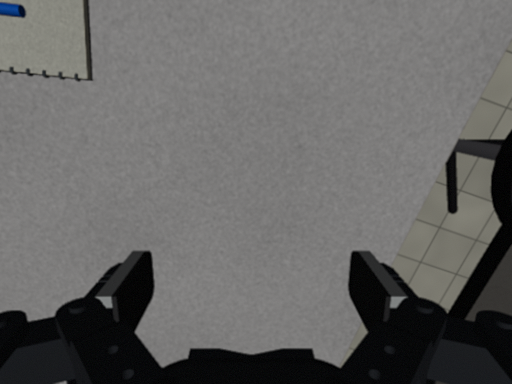

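Side view: two carriages, at (272,158) and (312,190). In the top view they are at (319,203) and (290,240), with the photometer at about (177,203). I'll enlarge both views to tell the carriages apart.

```bash
cat > geo.py <<'E'
import numpy as np,cv2
from scipy.spatial.transform import Rotation as R
from workcell import get_calibration
def cam(n,z=None):
    c=get_calibration(n)
    if n=='wrist':
        T=np.eye(4);T[:3,:3]=R.from_euler('xyz',z['rot'],degrees=True).as_matrix();T[:3,3]=z['pos']
        W=T@c['mount']
    else: W=np.linalg.inv(c['world_to_cam'])
    return c['camera_matrix'],c['D'],W
def rays(n,px,z=None):
    K,D,W=cam(n,z)
    u=cv2.undistortPoints(np.array(px,float).reshape(-1,1,2),K,D).reshape(-1,2)
    d=np.c_[u[:,0],-u[:,1],-np.ones(len(u))]@W[:3,:3].T
    return W[:3,3],d
def plane(n,px,h,z=None):
    o,d=rays(n,px,z); return o+d*((h-o[2])/d[:,2])[:,None]
def cloud(n,tag):
    z=np.load(tag+'.npz'); d=z['d']; v,u=np.mgrid[0:384,0:512]
    o,r=rays(n,np.c_[u.ravel(),v.ravel()],z if n=='wrist' else None)
    return (o+r*d.ravel()[:,None]).reshape(384,512,3),z['im'],d
def proj(n,P,z=None):
    K,D,W=cam(n,z); P=np.atleast_2d(P); c=(P-W[:3,3])@W[:3,:3]
    q,_=cv2.projectPoints(np.c_[c[:,0],-c[:,1],-c[:,2]],np.zeros(3),np.zeros(3),K,D); return q.reshape(-1,2)
E
python3 - <<'E'
from geo import *
np.set_printoptions(precision=3,suppress=True)
a=cv2.imread('pics/side0.png')[130:220,230:350];b=cv2.imread('pics/top0.png')[170:270,250:370]
c=cv2.imread('pics/top0.png')[150:260,110:240]
cv2.imwrite('pics/z1.png',np.vstack([cv2.resize(x,(600,n),interpolation=2) for x,n in((a,300),(b,300))]))
cv2.imwrite('pics/z2.png',cv2.resize(c,None,fx=5,fy=5,interpolation=2))
for n in('top','side'):
    P,im,d=cloud(n,n+'0')
    for px in [(290,240),(319,203)] if n=='top' else [(312,190),(272,158)]:
        print(n,px,P[px[1],px[0]])
P,im,d=cloud('top','top0')
for px in [(147,230),(205,205),(225,230),(225,170),(125,170),(125,235),(184,200)]: print(px,P[px[1],px[0]])
E
```

```text
top (290, 240) [ 0.446 -0.169  0.062]
top (319, 203) [ 0.578 -0.28   0.036]
side (312, 190) [ 0.446 -0.153  0.047]
side (272, 158) [ 0.58  -0.269  0.047]
(147, 230) [0.488 0.322 0.109]
(205, 205) [0.582 0.13  0.031]
(225, 230) [0.482 0.055 0.105]
(225, 170) [0.694 0.053 0.098]
(125, 170) [0.701 0.402 0.102]
(125, 235) [0.472 0.396 0.113]
(184, 200) [0.581 0.188 0.159]
```

View pics/z1.png

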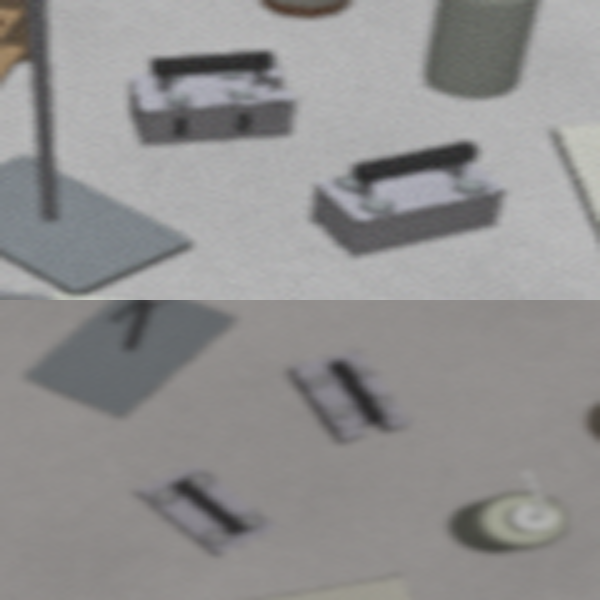

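View pics/z2.png

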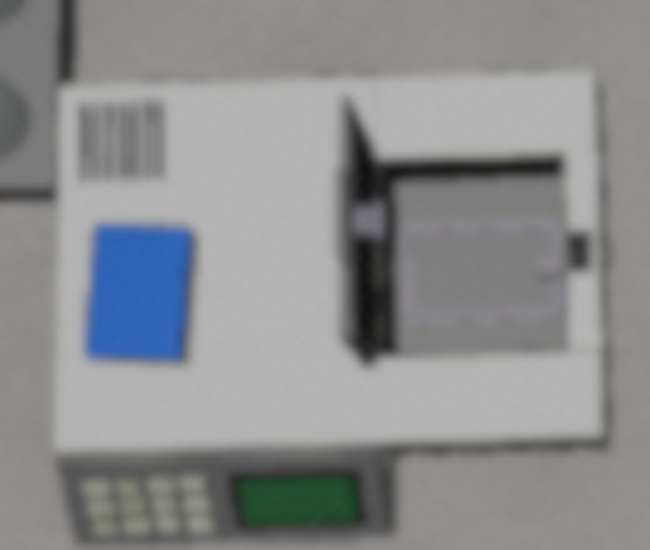

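```bash
python3 - <<'E'
from geo import *
np.set_printoptions(precision=3,suppress=True)
for n in('top','side'):
    P,im,d=cloud(n,n+'0')
    m=(P[...,2]>0.2)&(P[...,0]>0.45)&(P[...,1]<0.15)&(P[...,0]<1)
    Q=P[m]
    for h in np.arange(.2,.46,.04):
        q=Q[(Q[:,2]>h)&(Q[:,2]<h+.04)]
        if len(q): print(n,h,len(q),q.min(0),q.max(0))
# wash bottle etc
P,im,d=cloud('top','top0')
for nm,px in dict(wash=(354,243),reag=(379,208),beaker=(260,147),base=(276,186)).items(): print(nm,P[px[1],px[0]])
E
```

```text
top 0.2 122 [ 0.644 -0.132  0.2  ] [0.902 0.12  0.239]
top 0.24000000000000002 8 [ 0.645 -0.131  0.24 ] [ 0.648 -0.124  0.27 ]
top 0.28 4 [ 0.637 -0.137  0.281] [ 0.645 -0.124  0.32 ]
top 0.32000000000000006 245 [ 0.616 -0.223  0.323] [ 0.77  -0.105  0.358]
top 0.36000000000000004 10 [ 0.645 -0.131  0.36 ] [ 0.649 -0.123  0.397]
top 0.4 19 [ 0.645 -0.132  0.4  ] [ 0.654 -0.123  0.437]
side 0.2 276 [ 0.645 -0.129  0.2  ] [0.903 0.123 0.239]
side 0.24000000000000002 54 [ 0.645 -0.126  0.24 ] [ 0.654 -0.12   0.28 ]
side 0.28 53 [ 0.639 -0.128  0.28 ] [ 0.655 -0.113  0.32 ]
side 0.32000000000000006 375 [ 0.616 -0.218  0.32 ] [ 0.771 -0.101  0.36 ]
side 0.36000000000000004 74 [ 0.644 -0.129  0.361] [ 0.655 -0.119  0.399]
side 0.4 68 [ 0.645 -0.133  0.401] [ 0.655 -0.119  0.433]
wash [ 0.423 -0.374  0.156]
reag [ 0.545 -0.477  0.105]
beaker [ 0.799 -0.074  0.004]
base [ 0.645 -0.128  0.031]
```

>>> servo_tool(
  moves=[
    {"tx": 3, "ty": -2, "tz": 0, "spin": -0.02, "claw": 1},
    {"tx": 7, "ty": -4, "tz": 0, "spin": -0.04, "claw": 1},
    {"tx": 10.5, "ty": -6.5, "tz": -1, "spin": -0.07, "claw": 1},
    {"tx": 14, "ty": -8.7, "tz": -1, "spin": -0.1, "claw": 1},
    {"tx": 17.5, "ty": -11, "tz": -2, "spin": -0.12, "claw": 1},
    {"tx": 21, "ty": -13, "tz": -2, "spin": -0.14, "claw": 1},
    {"tx": 24.5, "ty": -15.2, "tz": -2, "spin": -0.16, "claw": 1},
    {"tx": 28, "ty": -17.4, "tz": -2, "spin": -0.18, "claw": 1},
    {"tx": 31.5, "ty": -19.5, "tz": -2, "spin": -0.18, "claw": 1},
    {"tx": 34, "ty": -21, "tz": -2, "spin": -0.18, "claw": 1},
  ],
)

```text
time: 0.98
ee_pos: [0.4434, -0.2282, 0.2593]
ee_rot: [-180.0, -0.0, 29.9]
contact_force: [0.5, 0.0, -0.0]
gripper_width: 0.999
```

```bash
python3 - <<'E'
from cap import *
im,d,s=cap('wrist','w1'); print(s['time'],s['ee_pos'],s['ee_rot'])
cv2.imwrite('pics/w1b.png',cv2.resize(im,None,fx=1.5,fy=1.5,interpolation=2))
E
```

```text
0.9833 [ 0.44344437 -0.22820077  0.25925572] [-1.79980297e+02 -3.21032171e-02  2.98564526e+01]
```

View pics/w1b.png

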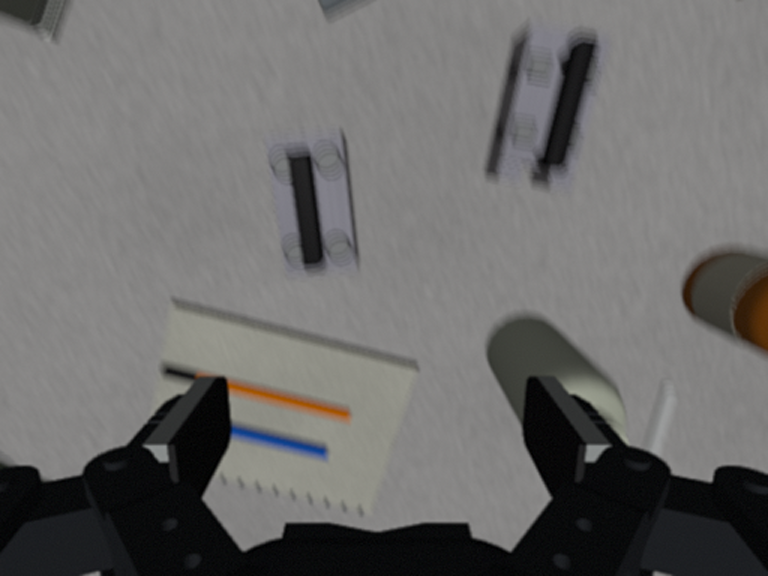

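Wrist view: the near carriage (313,205) has round tubes. The far one (540,105) has a dark slot notch at its robot-ward end (540,178), so that's the one to load. I'll measure its handle here.

```bash
cat > handle.py <<'E'
from geo import *
import sys
np.set_printoptions(precision=4,suppress=True)
def handle(tag,x0,y0,r=.07):
    P,im,d=cloud('wrist',tag)
    m=(abs(P[...,0]-x0)<r)&(abs(P[...,1]-y0)<r)&(P[...,2]>.02)&(d>0)
    g=im.max(2)
    h=m&(P[...,2]>.068)&(g<60)
    h=cv2.morphologyEx(h.astype(np.uint8),cv2.MORPH_OPEN,np.ones((2,2)))
    n,l,st,c=cv2.connectedComponentsWithStats(h); k=1+np.argmax(st[1:,4]); h=l==k
    Q=P[h]; print('n',len(Q),'z med',np.median(Q[:,2]),np.percentile(Q[:,2],90))
    ctr=np.float32(np.c_[np.nonzero(h)[1],np.nonzero(h)[0]])
    print('px',cv2.minAreaRect(ctr))
    box=cv2.boxPoints(cv2.minAreaRect(ctr)); z=np.load(tag+'.npz')
    B=plane('wrist',box,.080,z); print('box@.08',B, 'len',np.linalg.norm(B-np.roll(B,1,0),axis=1))
    c=B.mean(0); e=[B[1]-B[0],B[2]-B[1]]; e=max(e,key=np.linalg.norm); 
    print('centre',c,'ang',np.degrees(np.arctan2(e[1],e[0]))%180)
    w=Q[:,:2]; mu=w.mean(0); ev=np.linalg.svd(w-mu,full_matrices=False)[2][0]; print('cloud',mu,np.degrees(np.arctan2(ev[1],ev[0]))%180)
    return h
if __name__=='__main__': handle(sys.argv[1],float(sys.argv[2]),float(sys.argv[3]))
E
python3 handle.py w1 .578 -.276
```

```text
n 1229 z med 0.0803400940397479 0.08153774010680812
px ((378.5692138671875, 73.74616241455078), (15.52392578125, 93.58208465576172), 15.255120277404785)
box@.08 [[ 0.5425 -0.2853  0.08  ]
 [ 0.6144 -0.26    0.08  ]
 [ 0.6181 -0.2731  0.08  ]
 [ 0.5463 -0.2995  0.08  ]] len [0.0147 0.0761 0.0136 0.0764]
centre [ 0.5803 -0.2795  0.08  ] ang 19.416703334432203
cloud [ 0.5829 -0.2781] 15.30466801857861
```

>>> servo_tool(
  moves=[
    {"tx": 1.2, "ty": 1.5, "tz": 0, "spin": 0, "claw": 1},
    {"tx": 2.5, "ty": 3.5, "tz": 0, "spin": 0, "claw": 1},
    {"tx": 4, "ty": 5.5, "tz": 0, "spin": 0, "claw": 1},
    {"tx": 5, "ty": 7.5, "tz": 0, "spin": 0, "claw": 1},
    {"tx": 6, "ty": 9, "tz": 0, "spin": 0, "claw": 1},
    {"tx": 6.5, "ty": 10, "tz": 0, "spin": 0, "claw": 1},
    {"tx": 6.5, "ty": 10, "tz": 0, "spin": 0, "claw": 1},
    {"tx": 6.5, "ty": 10, "tz": 0, "spin": 0, "claw": 1},
    {"tx": 6.5, "ty": 10, "tz": 0, "spin": 0, "claw": 1},
    {"tx": 6.5, "ty": 10, "tz": 0, "spin": 0, "claw": 1},
  ],
)

```text
time: 1.87
ee_pos: [0.5474, -0.285, 0.2595]
ee_rot: [-180.0, 0.0, 29.8]
contact_force: [-0.5, 0.2, 0.8]
gripper_width: 0.998
```

```bash
python3 - <<'E'
from cap import *
im,d,s=cap('wrist','w2'); print(s['time'],s['ee_pos'],s['ee_rot'])
cv2.imwrite('pics/w2b.png',cv2.resize(im,None,fx=1.5,fy=1.5,interpolation=2))
E
python3 handle.py w2 .578 -.276
```

```text
1.8667 [ 0.54744263 -0.28496441  0.25947905] [-1.79979346e+02  1.69542735e-02  2.97776760e+01]
n 32525 z med 0.32104657993774594 0.3378900084050094
px ((255.5, 317.5), (131.0, 511.0), 90.0)
box@.08 [[ 0.3502 -0.0988  0.08  ]
 [ 0.6111 -0.5548  0.08  ]
 [ 0.4849 -0.6645  0.08  ]
 [ 0.1917 -0.153   0.08  ]] len [0.1675 0.5254 0.1673 0.5896]
centre [ 0.4095 -0.3678  0.08  ] ang 119.77497231677691
cloud [ 0.5554 -0.2805] 120.66834884592858
```

View pics/w2b.png

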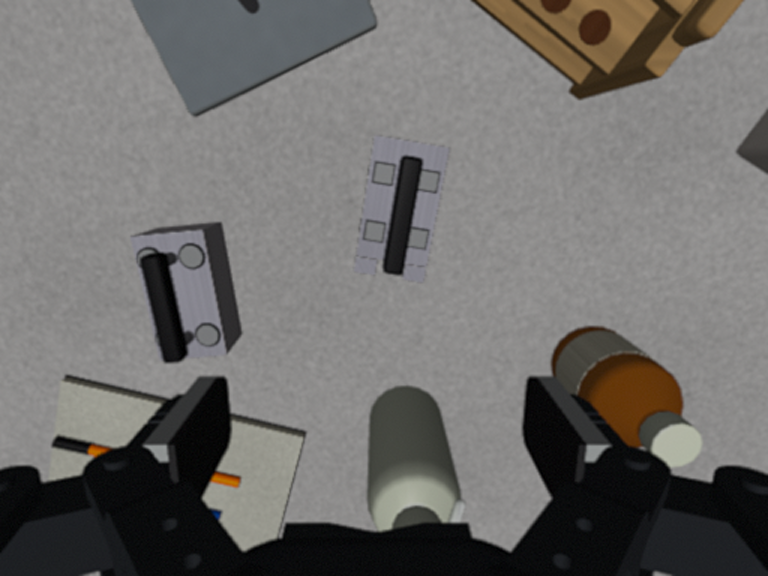

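The central carriage at (400,205) has four square cells, with its slot at the lower end (393,268). The left one has round tubes.

```bash
sed -i 's/(P\[...,2\]>.02)/(P[...,2]>.02)\&(P[...,2]<.1)/' handle.py; python3 handle.py w2 .578 -.276
python3 - <<'E'
from geo import *
np.set_printoptions(precision=4,suppress=True)
z=np.load('w2.npz')
# carriage top corners
B=plane('wrist',np.array([(377,136),(449,147),(426,282),(356,271)])/1.5,.063,z); print(B,B.mean(0),np.linalg.norm(B-np.roll(B,1,0),axis=1))
for a,b in((3,0),(2,1)): e=B[b]-B[a]; print(np.degrees(np.arctan2(e[1],e[0])))
P,im,d=cloud('wrist','w2'); print(P[int(155/1.5),int(390/1.5)],P[int(215/1.5),int(402/1.5)])
# triangulate handle ends px in w1 & w2
z1=np.load('w1.npz')
def tri(p1,p2):
    o1,d1=rays('wrist',p1,z1);o2,d2=rays('wrist',p2,z); A=np.c_[d1[0],-d2[0]]; t=np.linalg.lstsq(A,o2-o1,rcond=None)[0]; return o1+t[0]*d1[0],o2+t[1]*d2[0]
print(tri((378.6,73.7),(403/1.5,215/1.5)))
E
```

```text
n 1075 z med 0.08057003188572409 0.08167919213148259
px ((268.97296142578125, 144.1621551513672), (14.138310432434082, 78.58271026611328), 9.462323188781738)
box@.08 [[ 0.5453 -0.29    0.08  ]
 [ 0.6146 -0.2638  0.08  ]
 [ 0.6192 -0.276   0.08  ]
 [ 0.5501 -0.3031  0.08  ]] len [0.014  0.0741 0.0131 0.0743]
centre [ 0.5823 -0.2832  0.08  ] ang 20.744191741595177
cloud [ 0.5835 -0.2827] 21.711245682144636
[[ 0.6176 -0.2439  0.063 ]
 [ 0.6348 -0.2875  0.063 ]
 [ 0.5509 -0.3213  0.063 ]
 [ 0.5336 -0.2752  0.063 ]] [ 0.5842 -0.282   0.063 ] [0.0897 0.0468 0.0904 0.0492]
20.45991816442997
21.97713738003596
[ 0.6122 -0.2572  0.0466] [ 0.5841 -0.2813  0.0813]
(array([ 0.5842, -0.2815,  0.0707]), array([ 0.5834, -0.2831,  0.0709]))
```

>>> servo_tool(
  moves=[
    {"tx": 0.8, "ty": 0.4, "tz": 1, "spin": 0.04, "claw": 1},
    {"tx": 1.6, "ty": 0.8, "tz": 3, "spin": 0.08, "claw": 1},
    {"tx": 2.4, "ty": 1.2, "tz": 6, "spin": 0.12, "claw": 1},
    {"tx": 3.2, "ty": 1.6, "tz": 9, "spin": 0.15, "claw": 1},
    {"tx": 3.2, "ty": 1.6, "tz": 12, "spin": 0.15, "claw": 1},
    {"tx": 3.2, "ty": 1.6, "tz": 13, "spin": 0.15, "claw": 1},
    {"tx": 3.2, "ty": 1.6, "tz": 13, "spin": 0.15, "claw": 1},
    {"tx": 3.2, "ty": 1.6, "tz": 13, "spin": 0.15, "claw": 1},
    {"tx": 3.2, "ty": 1.6, "tz": 13, "spin": 0.15, "claw": 1},
    {"tx": 3.2, "ty": 1.6, "tz": 13, "spin": 0.15, "claw": 1},
  ],
)

```text
time: 2.75
ee_pos: [0.585, -0.284, 0.1319]
ee_rot: [179.8, -0.2, 21.2]
contact_force: [0.1, 0.1, 0.2]
gripper_width: 1.0
```

```bash
python3 - <<'E'
from cap import *
im,d,s=cap('wrist','w3'); print(s['time'],s['ee_pos'],s['ee_rot'])
a,_,_=cap('side','s3')
cv2.imwrite('pics/w3b.png',im); cv2.imwrite('pics/s3b.png',cv2.resize(a[20:240,170:390],None,fx=2.7,fy=2.7,interpolation=2))
E
python3 handle.py w3 .583 -.283
```

```text
2.75 [ 0.58500225 -0.28398664  0.13190878] [ 1.79803619e+02 -1.70906622e-01  2.11780989e+01]
n 2576 z med 0.08054504094242393 0.08144674356693517
px ((249.5, 221.0), (118.0, 23.0), 90.0)
box@.08 [[ 0.6165 -0.2628  0.08  ]
 [ 0.6213 -0.2752  0.08  ]
 [ 0.5507 -0.3032  0.08  ]
 [ 0.5455 -0.2895  0.08  ]] len [0.0759 0.0133 0.0759 0.0147]
centre [ 0.5835 -0.2827  0.08  ] ang 21.62405439688922
cloud [ 0.5849 -0.282 ] 21.276561809226365
```

View pics/w3b.png

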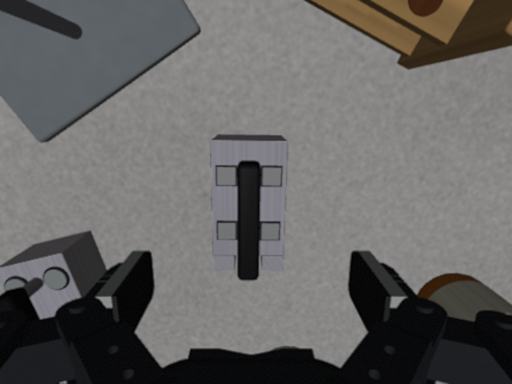

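View pics/s3b.png

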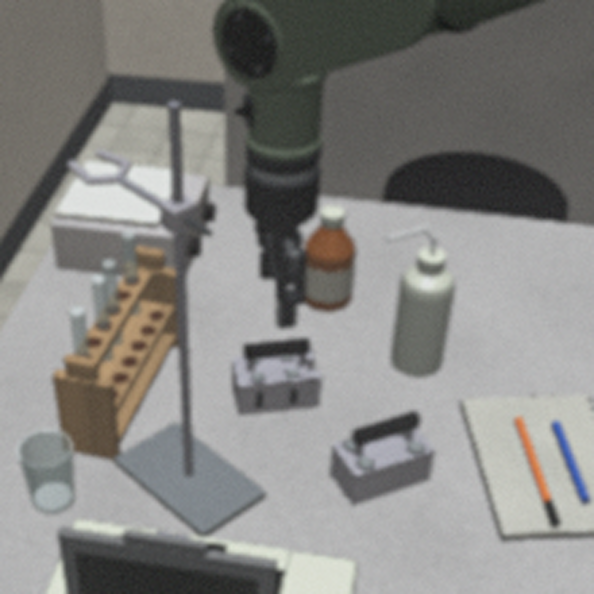

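The handle is centred between the fingers and aligned, in the wrist image x≈249, rows 162–280. The height of 80 mm agrees with the text. Next: descend and grip.

>>> servo_tool(
  moves=[
    {"tx": -0.1, "ty": -0.15, "tz": 2, "spin": 0, "claw": 1},
    {"tx": -0.1, "ty": -0.15, "tz": 4.5, "spin": 0, "claw": 1},
    {"tx": -0.1, "ty": -0.15, "tz": 6.3, "spin": 0, "claw": 0.3},
    {"tx": -0.1, "ty": -0.15, "tz": 6.8, "spin": 0, "claw": -0.2},
    {"tx": -0.1, "ty": -0.15, "tz": 6.8, "spin": 0, "claw": -1},
    {"tx": -0.1, "ty": -0.15, "tz": 6.8, "spin": 0, "claw": -1},
    {"tx": -0.1, "ty": -0.15, "tz": 6.8, "spin": 0, "claw": -1},
    {"tx": -0.1, "ty": -0.15, "tz": 6.8, "spin": 0, "claw": -1},
    {"tx": -0.1, "ty": -0.15, "tz": 6.8, "spin": 0, "claw": -1},
    {"tx": -0.1, "ty": -0.15, "tz": 6.8, "spin": 0, "claw": -1},
  ],
  newtons=60,
)

```text
time: 3.68
ee_pos: [0.5837, -0.283, 0.0632]
ee_rot: [179.8, -0.1, 21.2]
contact_force: [0.3, -1.2, 5.2]
gripper_width: 0.154
```

```bash
python3 - <<'E'
from geo import *
np.set_printoptions(precision=4,suppress=True)
# photometer: blue box excluded; top surface outline from top cam: white bright region z~.105
for n in('top','side'):
    P,im,d=cloud(n,n+'0')
    hsv=cv2.cvtColor(im,cv2.COLOR_BGR2HSV)
    m=((abs(P[...,2]-.105)<.02)&(hsv[...,2]>160)&(P[...,0]>.4)&(P[...,0]<.75)&(P[...,1]>0)&(P[...,1]<.45)).astype(np.uint8)
    cs,_=cv2.findContours(m,cv2.RETR_EXTERNAL,cv2.CHAIN_APPROX_NONE); c=max(cs,key=cv2.contourArea)
    r=cv2.minAreaRect(c); B=plane(n,cv2.boxPoints(r),.105); print(n,r); print(B,B.mean(0),np.linalg.norm(B-np.roll(B,1,0),axis=1))
    for i in range(4):
        e=B[(i+1)%4]-B[i]; print(np.degrees(np.arctan2(e[1],e[0])))
E
```

```text
top ((174.40145874023438, 201.64996337890625), (72.58625793457031, 108.89408111572266), 88.31531524658203)
[[0.7122 0.4231 0.105 ]
 [0.7142 0.0423 0.105 ]
 [0.46   0.039  0.105 ]
 [0.4581 0.411  0.105 ]] [0.5861 0.2288 0.105 ] [0.2544 0.3808 0.2543 0.3719]
-89.69204614641092
-179.27329878339424
90.28661549913129
2.7225259442266485
side ((220.1490936279297, 296.4756774902344), (140.95254516601562, 162.608154296875), 9.162346839904785)
[[0.7083 0.4274 0.105 ]
 [0.806  0.0363 0.105 ]
 [0.4547 0.0392 0.105 ]
 [0.4549 0.4126 0.105 ]] [0.606  0.2289 0.105 ] [0.2538 0.4031 0.3513 0.3734]
-75.96037364231132
179.52845674361365
89.96808176054125
3.3299879908934056
```

>>> servo_tool(
  moves=[
    {"tx": 0, "ty": 0, "tz": -1.5, "spin": 0, "claw": -1},
    {"tx": 0, "ty": 0, "tz": -4.5, "spin": 0, "claw": -1},
    {"tx": -1.5, "ty": -0.6, "tz": -8, "spin": 0, "claw": -1},
    {"tx": -4, "ty": -1.5, "tz": -11.5, "spin": -0.05, "claw": -1},
    {"tx": -6.5, "ty": -2.5, "tz": -15, "spin": -0.12, "claw": -1},
    {"tx": -8.5, "ty": -3.5, "tz": -18, "spin": -0.2, "claw": -1},
    {"tx": -9, "ty": -5, "tz": -20, "spin": -0.3, "claw": -1},
    {"tx": -8.5, "ty": -7.5, "tz": -21, "spin": -0.4, "claw": -1},
    {"tx": -7.5, "ty": -10.5, "tz": -21, "spin": -0.5, "claw": -1},
    {"tx": -7, "ty": -12, "tz": -21, "spin": -0.6, "claw": -1},
  ],
)

```text
time: 4.52
ee_pos: [0.4728, -0.1933, 0.2723]
ee_rot: [-180.0, -0.1, 55.8]
contact_force: [-0.1, 0.1, -2.1]
gripper_width: 0.151
```

```bash
python3 - <<'E'
from cap import *
im,d,s=cap('wrist','w4'); print(s['time'],s['ee_pos'],s['ee_rot'],s['contact_force'],s['gripper_width'])
a,_,_=cap('side','s4')
E
```

```text
4.5167 [ 0.47280131 -0.19326956  0.27226722] [-1.79999393e+02 -9.18528298e-02  5.58403528e+01] [-0.06883343  0.08861964 -2.1035137 ] 0.15139357948162416
```

View pics/w4.png

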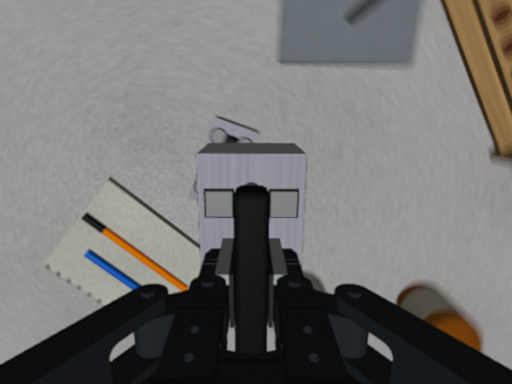

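View pics/s4.png

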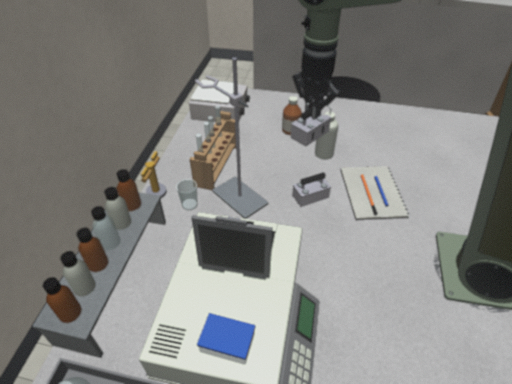

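Carriage held level with its square cells visible. The side view shows it clear of everything. Next I'll move towards the photometer, turning as I go.

>>> servo_tool(
  moves=[
    {"tx": 1.5, "ty": -0.7, "tz": 0, "spin": -0.06, "claw": -1},
    {"tx": 4, "ty": -1.9, "tz": 0, "spin": -0.14, "claw": -1},
    {"tx": 7, "ty": -3.4, "tz": 0, "spin": -0.24, "claw": -1},
    {"tx": 10, "ty": -5, "tz": 0, "spin": -0.34, "claw": -1},
    {"tx": 13, "ty": -6.3, "tz": 0, "spin": -0.44, "claw": -1},
    {"tx": 16, "ty": -7.7, "tz": 0, "spin": -0.54, "claw": -1},
    {"tx": 18.5, "ty": -7, "tz": 0, "spin": -0.6, "claw": -1},
    {"tx": 20, "ty": -5, "tz": 0, "spin": -0.6, "claw": -1},
    {"tx": 21, "ty": -3, "tz": 0, "spin": -0.6, "claw": -1},
    {"tx": 21.5, "ty": -2, "tz": 0, "spin": -0.6, "claw": -1},
  ],
)

```text
time: 5.45
ee_pos: [0.5815, -0.0074, 0.2704]
ee_rot: [180.0, 0.1, 89.9]
contact_force: [-0.5, 0.3, -1.8]
gripper_width: 0.151
```

```bash
python3 - <<'E'
from cap import *
im,d,s=cap('wrist','w5'); print(s['time'],s['ee_pos'],s['ee_rot'],s['contact_force'],s['gripper_width'])
cv2.imwrite('pics/w5b.png',cv2.resize(im,None,fx=1.5,fy=1.5,interpolation=2))
E
```

```text
5.45 [ 0.58150562 -0.00736037  0.27035357] [1.79969437e+02 5.29363908e-02 8.98971150e+01] [-0.52629329  0.3343191  -1.84933405] 0.15126213400042796
```

View pics/w5b.png

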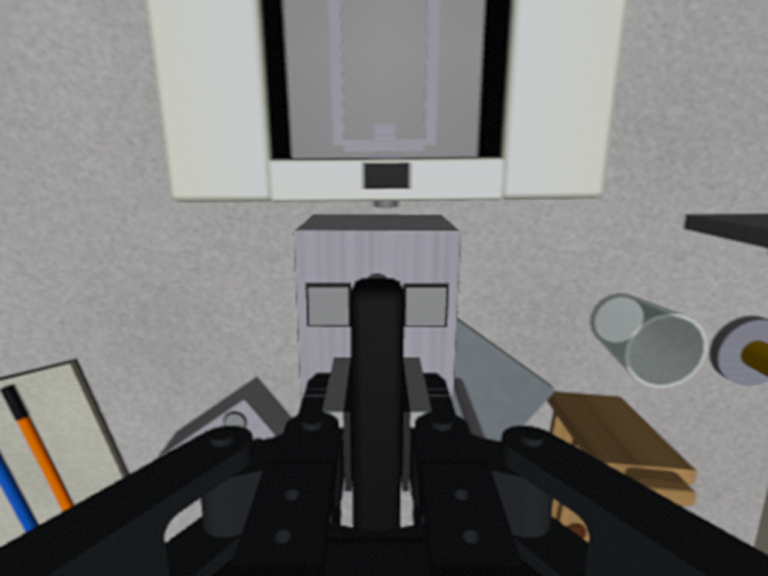

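```bash
cat > phot.py <<'E'
from geo import *
import sys
np.set_printoptions(precision=4,suppress=True)
def ed(g,axis,fix,a,b,sign):
    # subpixel strongest gradient along axis between a,b at fixed index
    l=(g[a:b,fix] if axis==0 else g[fix,a:b]).astype(float); l=np.gradient(cv2.GaussianBlur(l.reshape(-1,1),(1,5),0).ravel())*sign
    i=int(np.argmax(l)); 
    if 0<i<len(l)-1:
        q=l[i-1]-2*l[i]+l[i+1]; i=i+0.5*(l[i-1]-l[i+1])/q if q else i
    return a+i
def line(P):
    P=np.array(P); t=np.polyfit(P[:,0],P[:,1],1); r=P[:,1]-np.polyval(t,P[:,0]); k=abs(r)<=max(2*np.median(abs(r)),3e-4); return np.polyfit(P[k,0],P[k,1],1),k.sum()
E
python3 - <<'E'
from phot import *
z=np.load('w5.npz'); im=z['im']; g=cv2.cvtColor(im,cv2.COLOR_BGR2GRAY)
P,_,d=cloud('wrist','w5')
# front edge of housing (world y = const)
pts=[(u,ed(g,0,u,122,142,-1)) for u in range(125,395,4)]
W=plane('wrist',pts,.105,z); t,k=line(W); print('right edge y at x=.585',np.polyval(t,.585),'ang',np.degrees(np.arctan(t[0])),k)
# well right edge: white->dark going up rows 95..115 => dark above, white below: sign +
pts=[(u,ed(g,0,u,98,112,1)) for u in list(range(195,325,3))]
W=plane('wrist',pts,.105,z); t,k=line(W); print('well right edge y',np.polyval(t,.585),np.degrees(np.arctan(t[0])),k)
# well side edges
for nm,a,b,s in(('left(low x)',165,190,-1),('right',325,345,1)):
    pts=[(ed(g,1,v,a,b,s),v) for v in range(5,95,3)]
    W=plane('wrist',pts,.105,z); t,k=line(W[:,[1,0]]); print(nm,'x at y=.1',np.polyval(t,.1),'ang',np.degrees(np.arctan(-t[0])),k)
for nm,a,b,s in(('house low x',95,125,1),('house high x',395,420,-1)):
    pts=[(ed(g,1,v,a,b,s),v) for v in range(5,120,3)]
    W=plane('wrist',pts,.105,z); t,k=line(W[:,[1,0]]); print(nm,'x at y=.1',np.polyval(t,.1),'ang',np.degrees(np.arctan(-t[0])),k)
for px in((250,30),(222,40),(288,40),(256,97),(256,87),(140,80),(370,80),(256,122)): print(px,P[px[1],px[0]])
c=im[0:140,90:430]; cv2.imwrite('pics/z5.png',cv2.resize(c,None,fx=2.3,fy=2.3,interpolation=2))
c=im[0:115,170:345]; cv2.imwrite('pics/z5.png',cv2.resize(c,None,fx=4.5,fy=4.5,interpolation=2))
E
```

```text
right edge y at x=.585 0.03921431376203572 ang 0.3362191106643292 68
well right edge y 0.060852359891282536 0.35905063763807893 42
left(low x) x at y=.1 0.5187345338037526 ang 0.2989718866338827 30
right x at y=.1 0.653753151306062 ang 0.385500596718095 30
house low x x at y=.1 0.45867714528320325 ang 0.3421154392335884 39
house high x x at y=.1 0.7138779468442921 ang 0.36134594152174415 38
(250, 30) [0.5803 0.1355 0.0315]
(222, 40) [0.5514 0.1259 0.034 ]
(288, 40) [0.6195 0.1258 0.033 ]
(256, 97) [0.5863 0.0697 0.0501]
(256, 87) [0.5863 0.0795 0.0504]
(140, 80) [0.4861 0.0825 0.1061]
(370, 80) [0.6832 0.082  0.1055]
(256, 122) [0.5855 0.0475 0.1053]
```

View pics/z5.png

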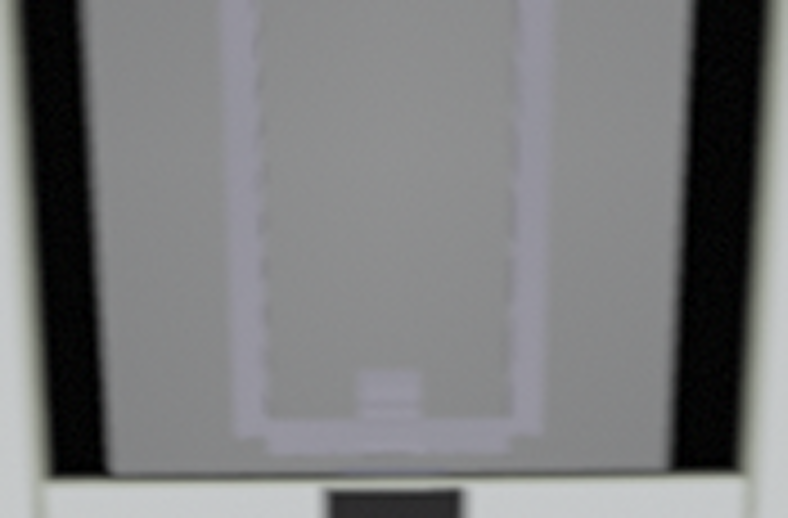

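```bash
python3 - <<'E'
from phot import *
z=np.load('w5.npz')
def zz(l): return np.array([(170+x/4.5,y/4.5) for x,y in l])
print('guides outer@.032',plane('wrist',zz([(228,250),(549,250)]),.032,z)); print('inner top edge',plane('wrist',zz([(258,250),(516,250)]),.032,z))
print('floor',plane('wrist',zz([(93,250),(686,250),(110,470),(670,470)]),.018,z))
print('frame bottom bar',plane('wrist',zz([(390,420),(390,452)]),.032,z))
print('key',plane('wrist',zz([(357,372),(420,372),(357,410),(420,410)]),.048,z))
P,im,d=cloud('wrist','w5'); print(P[20:90:10,250,2],P[40,195:320:6,2])
E
```

```text
guides outer@.032 [[0.5494 0.1114 0.032 ]
 [0.6243 0.1112 0.032 ]]
inner top edge [[0.5564 0.1114 0.032 ]
 [0.6166 0.1113 0.032 ]]
floor [[0.5157 0.1132 0.018 ]
 [0.659  0.1128 0.018 ]
 [0.5171 0.0624 0.018 ]
 [0.6581 0.062  0.018 ]]
frame bottom bar [[0.5873 0.0738 0.032 ]
 [0.5873 0.0665 0.032 ]]
key [[0.5795 0.0838 0.048 ]
 [0.5939 0.0837 0.048 ]
 [0.5794 0.0756 0.048 ]
 [0.5939 0.0755 0.048 ]]
[0.03   0.0315 0.0305 0.0315 0.031  0.031  0.0308] [0.0302 0.0311 0.0315 0.0316 0.0316 0.0333 0.0306 0.0305 0.0313 0.0311
 0.0309 0.0304 0.0304 0.0315 0.0312 0.0331 0.0297 0.0314 0.0317 0.0314
 0.031 ]
```

```bash
python3 - <<'E'
from phot import *
z=np.load('w5.npz'); im=z['im']; print(z['pos'],z['rot'])
g=cv2.cvtColor(im,cv2.COLOR_BGR2GRAY); h=z['pos'][2]-.0632+.046
pts=[(u,ed(g,0,u,146,160,1)) for u in range(202,302,3)]
W=plane('wrist',pts,h,z); t,k=line(W); print('far edge y',np.polyval(t,z['pos'][0])-z['pos'][1],np.degrees(np.arctan(t[0])),k)
for a,b,s in((190,206,1),(298,314,-1)):
    pts=[(ed(g,1,v,a,b,s),v) for v in range(158,230,3)]
    W=plane('wrist',pts,h,z); t,k=line(W[:,[1,0]]); print('side x',np.polyval(t,z['pos'][1]+.03)-z['pos'][0],np.degrees(np.arctan(-t[0])),k)
P,_,d=cloud('wrist','w5'); print('top z',np.median(P[160:170,215:290,2]),h, 'handle top', np.median(P[195:215,245:260,2]))
hp=[(u,v) for u,v in [(252,186)]]
E
```

```text
[ 0.5815 -0.0074  0.2704] [179.9694   0.0529  89.8971]
far edge y 0.048367071352868225 -0.31245494727705003 34
side x -0.02577896467857488 -5.561658023712947 22
side x 0.024391936664866165 1.251990260240195 21
top z 0.2539470081676186 0.25315357056056836 handle top 0.2878916400210525
```

>>> servo_tool(
  moves=[
    {"tx": 1, "ty": 0.1, "tz": 0, "spin": 0, "claw": -1},
    {"tx": 3, "ty": 0.3, "tz": 0.5, "spin": -0.01, "claw": -1},
    {"tx": 5.5, "ty": 0.5, "tz": 1.5, "spin": -0.01, "claw": -1},
    {"tx": 8, "ty": 0.55, "tz": 3, "spin": -0.01, "claw": -1},
    {"tx": 10.5, "ty": 0.55, "tz": 4.5, "spin": -0.01, "claw": -1},
    {"tx": 12.2, "ty": 0.55, "tz": 6, "spin": -0.01, "claw": -1},
    {"tx": 13.2, "ty": 0.55, "tz": 7, "spin": -0.01, "claw": -1},
    {"tx": 13.2, "ty": 0.55, "tz": 7, "spin": -0.01, "claw": -1},
    {"tx": 13.2, "ty": 0.55, "tz": 7, "spin": -0.01, "claw": -1},
    {"tx": 13.2, "ty": 0.55, "tz": 7, "spin": -0.01, "claw": -1},
  ],
)

```text
time: 6.33
ee_pos: [0.5849, 0.1241, 0.2022]
ee_rot: [179.9, 0.0, 90.5]
contact_force: [0.4, 0.2, -2.2]
gripper_width: 0.151
```

```bash
python3 - <<'E'
from cap import *
im,d,s=cap('wrist','w6'); print(s['time'],s['ee_pos'],s['ee_rot'],s['contact_force'],s['gripper_width'])
a,_,_=cap('side','s6'); b,_,_=cap('top','t6')
x=cv2.resize(a[180:300,150:350],(600,360),interpolation=2); cv2.imwrite('pics/z6.png',x)
E
```

```text
6.3333 [0.58494516 0.12406996 0.20221253] [1.79922424e+02 2.88670315e-02 9.04673693e+01] [ 0.43310695  0.24615144 -2.18969439] 0.15087839619475862
```

View pics/w6.png

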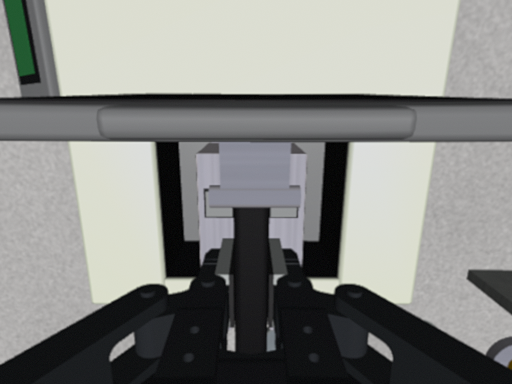

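View pics/s6.png

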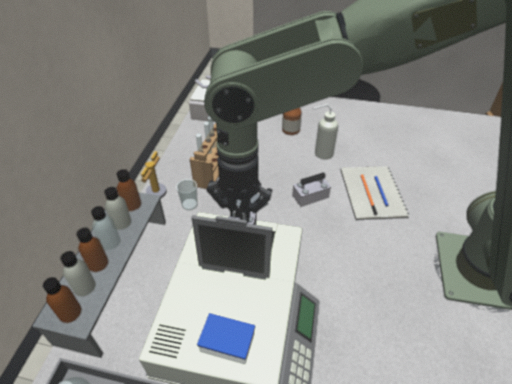

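```bash
python3 - <<'E'
from phot import *
P,im,d=cloud('wrist','w6')
for px in((255,120),(255,106),(255,133),(255,145),(255,160),(255,175),(255,195),(222,170),(288,170),(290,197),(255,205)): print(px,P[px[1],px[0]],d[px[1],px[0]],im[px[1],px[0]])
P,im,d=cloud('top','top0')
for v in (190,194,198): 
  for u in (178,181,184,187,190): print((u,v),P[v,u],im[v,u])
E
```

```text
(255, 120) [0.584  0.1916 0.2761] 0.059997074 [135 134 132]
(255, 106) [0.5841 0.194  0.271 ] 0.06419177 [56 53 53]
(255, 133) [0.5841 0.1893 0.2758] 0.06092607 [113 111 110]
(255, 145) [0.5844 0.1847 0.2556] 0.08155385 [150 138 135]
(255, 160) [0.5845 0.1809 0.2554] 0.082793355 [156 143 142]
(255, 175) [0.5845 0.1769 0.2547] 0.0846386 [152 140 138]
(255, 195) [0.5846 0.1719 0.256 ] 0.08469766 [151 138 138]
(222, 170) [0.576  0.1779 0.2538] 0.08516007 [151 139 138]
(288, 170) [0.593  0.1783 0.2548] 0.08412787 [151 139 138]
(290, 197) [0.5937 0.1712 0.2554] 0.0854753 [151 139 138]
(255, 205) [0.5846 0.1688 0.2549] 0.08662984 [139 133 135]
(178, 190) [0.5947 0.1912 0.2708] [109 108 108]
(181, 190) [0.6014 0.1873 0.2331] [64 61 61]
(184, 190) [0.6162 0.189  0.1516] [76 71 71]
(187, 190) [0.6289 0.1883 0.0811] [57 56 57]
(190, 190) [0.6374 0.1838 0.0334] [117 118 120]
(178, 194) [0.5816 0.1909 0.273 ] [110 110 110]
(181, 194) [0.5852 0.1846 0.2513] [116 108 110]
(184, 194) [0.5839 0.1743 0.2573] [123 115 116]
(187, 194) [0.6146 0.1884 0.0809] [68 65 66]
(190, 194) [0.6221 0.1835 0.0366] [119 118 119]
(178, 198) [0.5685 0.1905 0.2756] [111 110 111]
(181, 198) [0.5734 0.1856 0.245 ] [45 45 46]
(184, 198) [0.5869 0.1875 0.1629] [52 51 51]
(187, 198) [0.6003 0.1883 0.0816] [49 48 49]
(190, 198) [0.6096 0.1851 0.0242] [124 120 122]
```

```bash
python3 - <<'E'
from phot import *
for n,t in(('side','s6'),('side','s4'),('top','t6')):
    P,im,d=cloud(n,t); z=np.load(t+'.npz'); p=z['pos']; a=np.radians(z['rot'][2])
    dx=P[...,0]-p[0]; dy=P[...,1]-p[1]; X=dx*np.cos(a)+dy*np.sin(a); Y=dx*np.sin(a)-dy*np.cos(a); H=P[...,2]-p[2]
    m=(abs(X)<.08)&(abs(Y)<.08)&(im.max(2)<130)
    print(t,p)
    for h in np.arange(-.02,.26,.02):
        k=m&(H>h)&(H<h+.02)
        if k.sum()>3: print('%.2f'%h,k.sum(),'X',np.percentile(X[k],[2,98]),'Y',np.percentile(Y[k],[2,98]))
E
```

```text
s6 [0.5852 0.1239 0.2025]
-0.02 483 X [-0.0045  0.0759] Y [-0.0745  0.0723]
0.00 631 X [-0.0151  0.0748] Y [-0.0742  0.0718]
0.02 656 X [0.0015 0.0741] Y [-0.0751  0.0716]
0.04 892 X [-0.0076  0.0729] Y [-0.0743  0.0717]
0.06 551 X [-0.0024  0.0718] Y [-0.0603  0.0614]
0.08 516 X [-0.0079  0.021 ] Y [-0.062   0.0598]
0.10 115 X [-0.004   0.0188] Y [-0.0416  0.0404]
0.12 284 X [0.0024 0.0394] Y [-0.0379  0.0291]
0.14 330 X [0.0021 0.0393] Y [-0.038  0.03 ]
0.16 387 X [-0.001   0.0388] Y [-0.0367  0.0319]
0.18 345 X [0.0064 0.0384] Y [-0.0364  0.0289]
0.20 389 X [0.0049 0.0373] Y [-0.0355  0.0299]
0.22 399 X [0.0065 0.044 ] Y [-0.0351  0.0278]
0.24 306 X [0.0099 0.0386] Y [-0.0345  0.0262]
0.26 147 X [0.0502 0.0606] Y [-0.0394  0.0127]
s4 [ 0.4725 -0.1913  0.2718]
-0.02 71 X [-0.0302  0.0491] Y [-0.0286  0.0234]
0.00 172 X [-0.0083  0.0388] Y [-0.0217  0.0185]
0.02 103 X [-0.0058  0.013 ] Y [-0.0257  0.0256]
0.04 213 X [-0.009   0.0174] Y [-0.0477  0.0432]
0.06 270 X [-0.0088  0.02  ] Y [-0.0602  0.0542]
0.08 370 X [-0.0058  0.0222] Y [-0.0638  0.0563]
0.10 152 X [-0.0055  0.0141] Y [-
[... 452 characters left out ...]
5  0.0634] Y [-0.0614  0.0164]
0.00 8 X [-0.0169  0.0643] Y [-0.071  -0.0095]
0.02 31 X [-0.007   0.0634] Y [-0.0614 -0.0059]
0.04 30 X [-0.0123  0.0629] Y [-0.0461  0.0003]
0.06 19 X [-0.0124  0.0644] Y [-0.0494 -0.0054]
0.08 59 X [-0.012   0.0121] Y [-0.0643 -0.0407]
0.10 17 X [-0.0161  0.0088] Y [-0.0421 -0.0335]
0.12 21 X [-0.0294  0.0178] Y [-0.0383 -0.0247]
0.14 21 X [-0.0297  0.0211] Y [-0.0385 -0.023 ]
0.16 32 X [-0.0306  0.0275] Y [-0.0374 -0.0212]
0.18 33 X [-0.0323  0.0194] Y [-0.0373 -0.0181]
0.20 33 X [-0.032   0.0224] Y [-0.0372 -0.016 ]
0.22 22 X [-0.0285  0.0128] Y [-0.0366 -0.0218]
0.24 7 X [-0.0249  0.0088] Y [-0.0359 -0.0249]
0.26 30 X [-0.0237  0.0103] Y [-0.0392 -0.0302]
```

>>> servo_tool(
  moves=[
    {"tx": 0, "ty": 0.1, "tz": 0.5, "spin": 0, "claw": -1},
    {"tx": 0.05, "ty": 0.2, "tz": 1.5, "spin": 0, "claw": -1},
    {"tx": 0.05, "ty": 0.2, "tz": 2.5, "spin": 0, "claw": -1},
    {"tx": 0.05, "ty": 0.2, "tz": 4, "spin": 0, "claw": -1},
    {"tx": 0.05, "ty": 0.2, "tz": 5.5, "spin": 0, "claw": -1},
    {"tx": 0.05, "ty": 0.2, "tz": 7, "spin": 0, "claw": -1},
    {"tx": 0.05, "ty": 0.2, "tz": 8, "spin": 0, "claw": -1},
    {"tx": 0.05, "ty": 0.2, "tz": 8, "spin": 0, "claw": -1},
    {"tx": 0.05, "ty": 0.2, "tz": 8, "spin": 0, "claw": -1},
    {"tx": 0.05, "ty": 0.2, "tz": 8, "spin": 0, "claw": -1},
  ],
)

```text
time: 7.32
ee_pos: [0.5872, 0.1255, 0.1218]
ee_rot: [179.9, -0.0, 90.5]
contact_force: [-0.1, 0.1, -1.9]
gripper_width: 0.151
```

```bash
python3 - <<'E'
from cap import *
im,d,s=cap('wrist','w7'); print(s['time'],s['ee_pos'],s['ee_rot'],s['contact_force'],s['gripper_width'])
E
```

```text
7.3167 [0.58715292 0.12552948 0.12175905] [ 1.79933783e+02 -6.28485629e-03  9.05152333e+01] [-0.12077169  0.07670489 -1.8691879 ] 0.15118805768618412
```

View pics/w7.png

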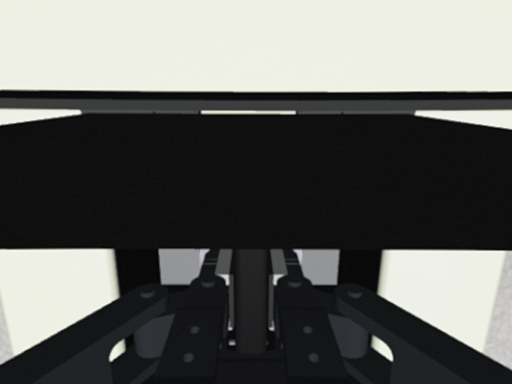

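>>> servo_tool(
  moves=[
    {"tx": -0.07, "ty": 0, "tz": 0.4, "spin": 0, "claw": -1},
    {"tx": -0.07, "ty": 0, "tz": 0.8, "spin": 0, "claw": -1},
    {"tx": -0.07, "ty": 0, "tz": 1.1, "spin": 0, "claw": -1},
    {"tx": -0.07, "ty": 0, "tz": 1.4, "spin": 0, "claw": -1},
    {"tx": -0.07, "ty": 0, "tz": 1.7, "spin": 0, "claw": -1},
    {"tx": -0.07, "ty": 0, "tz": 2, "spin": 0, "claw": -1},
    {"tx": -0.07, "ty": 0, "tz": 2.3, "spin": 0, "claw": -1},
    {"tx": -0.07, "ty": 0, "tz": 2.4, "spin": 0, "claw": -1},
    {"tx": -0.07, "ty": 0, "tz": 2.4, "spin": 0, "claw": -1},
    {"tx": -0.07, "ty": 0, "tz": 2.4, "spin": 0, "claw": -1},
  ],
)

```text
time: 8.2
ee_pos: [0.5867, 0.1248, 0.0973]
ee_rot: [180.0, 0.0, 90.5]
contact_force: [-0.2, -0.4, -1.8]
gripper_width: 0.153
```

>>> servo_tool(
  moves=[
    {"tx": 0, "ty": 0, "tz": 0.2, "spin": 0, "claw": -1},
    {"tx": 0, "ty": 0, "tz": 0.4, "spin": 0, "claw": -1},
    {"tx": 0, "ty": 0, "tz": 0.6, "spin": 0, "claw": -1},
    {"tx": 0, "ty": 0, "tz": 0.8, "spin": 0, "claw": -1},
    {"tx": 0, "ty": 0, "tz": 1, "spin": 0, "claw": -1},
    {"tx": 0, "ty": 0, "tz": 1.2, "spin": 0, "claw": -1},
    {"tx": 0, "ty": 0, "tz": 1.4, "spin": 0, "claw": -1},
    {"tx": 0, "ty": 0, "tz": 1.4, "spin": 0, "claw": -1},
    {"tx": 0, "ty": 0, "tz": 1.4, "spin": 0, "claw": -1},
    {"tx": 0, "ty": 0, "tz": 1.4, "spin": 0, "claw": -1},
  ],
)

```text
time: 9.03
ee_pos: [0.5867, 0.1248, 0.0833]
ee_rot: [180.0, 0.0, 90.5]
contact_force: [-0.6, 0.5, -1.9]
gripper_width: 0.15
```

>>> servo_tool(
  moves=[
    {"tx": 0, "ty": 0, "tz": 0.1, "spin": 0, "claw": -1},
    {"tx": 0, "ty": 0, "tz": 0.2, "spin": 0, "claw": -1},
    {"tx": 0, "ty": 0, "tz": 0.2, "spin": 0, "claw": -1},
    {"tx": 0, "ty": 0, "tz": 0.2, "spin": 0, "claw": -0.7},
    {"tx": 0, "ty": 0, "tz": 0.2, "spin": 0, "claw": -0.4},
    {"tx": 0, "ty": 0, "tz": 0.2, "spin": 0, "claw": -0.2},
    {"tx": 0, "ty": 0, "tz": 0.2, "spin": 0, "claw": -0.2},
    {"tx": 0, "ty": 0, "tz": 0.2, "spin": 0, "claw": -0.2},
    {"tx": 0, "ty": 0, "tz": 0.2, "spin": 0, "claw": -0.2},
    {"tx": 0, "ty": 0, "tz": 0.2, "spin": 0, "claw": -0.2},
  ],
)

```text
time: 9.87
ee_pos: [0.5867, 0.1248, 0.0814]
ee_rot: [180.0, 0.0, 90.5]
contact_force: [0.0, 0.3, -0.0]
gripper_width: 0.396
```

>>> servo_tool(
  moves=[
    {"tx": 0, "ty": 0, "tz": -1, "spin": 0, "claw": -0.2},
    {"tx": 0, "ty": 0, "tz": -4, "spin": 0, "claw": -0.2},
    {"tx": 0, "ty": 0, "tz": -8, "spin": 0, "claw": -0.2},
    {"tx": 0, "ty": 0, "tz": -12, "spin": 0, "claw": -0.2},
    {"tx": -1, "ty": 0, "tz": -16, "spin": 0, "claw": -0.2},
    {"tx": -3, "ty": 0, "tz": -20, "spin": 0, "claw": -0.2},
    {"tx": -6, "ty": 0, "tz": -23, "spin": 0, "claw": -0.2},
    {"tx": -8, "ty": 0, "tz": -24, "spin": 0, "claw": -0.2},
    {"tx": -8, "ty": 0, "tz": -24, "spin": 0, "claw": -0.2},
    {"tx": -8, "ty": 0, "tz": -24, "spin": 0, "claw": -0.2},
  ],
)

```text
time: 10.7
ee_pos: [0.5874, 0.044, 0.323]
ee_rot: [179.8, -0.0, 90.4]
contact_force: [-0.1, -0.0, -0.4]
gripper_width: 0.405
```

```bash
python3 - <<'E'
from cap import *
im,d,s=cap('wrist','w8'); print(s['time'],s['ee_pos'],s['ee_rot'],s['contact_force'],s['gripper_width'])
a,_,_=cap('side','s8'); b,_,_=cap('top','t8')
E
```

```text
10.7 [0.58739134 0.0439569  0.32295401] [ 1.79841677e+02 -2.68543390e-02  9.04004301e+01] [-0.11278826 -0.03007443 -0.37409371] 0.40455540520280125
```

View pics/w8.png

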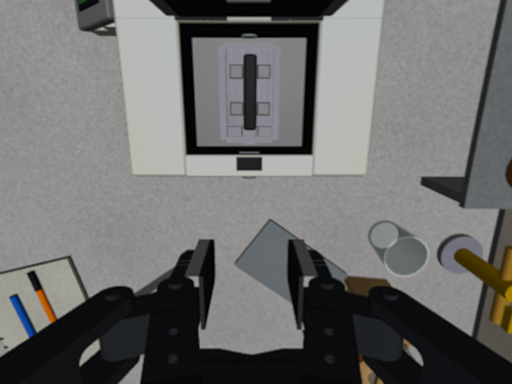

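View pics/s8.png

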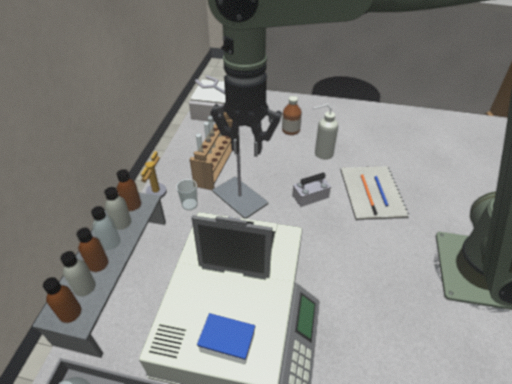

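```bash
python3 - <<'E'
from phot import *
P,im,d=cloud('wrist','w8')
print('handle top',np.median(P[65:120,248:252,2]),'block',np.median(P[58:64,235:265,2]), P[85,226],P[85,274],'frame',P[85,222,2])
g=cv2.cvtColor(im,cv2.COLOR_BGR2GRAY)
h=((g<45)&(P[...,2]>.085)&(P[...,2]<.11)&(abs(P[...,0]-.587)<.03)&(abs(P[...,1]-.125)<.05))
c=np.argwhere(h)[:,::-1].astype(np.float32); r=cv2.minAreaRect(c); B=plane('wrist',cv2.boxPoints(r),.098,np.load('w8.npz')); print(len(c),B,B.mean(0))
# lid angle: lid points from side view (outer face)
P,im,d=cloud('side','s8'); m=(abs(P[...,0]-.585)<.07)&(P[...,1]>.15)&(P[...,1]<.26)&(P[...,2]>.125)&(P[...,2]<.29)
Q=P[m]; t=np.polyfit(Q[:,2],Q[:,1],1); print('outer y at z=.109',np.polyval(t,.109),'slope',t[0],Q.max(0),len(Q),Q[:,0].min())
E
```

```text
handle top 0.09896287041804855 block 0.0662544779124096 [0.5563 0.1367 0.0305] [0.6152 0.137  0.0323] frame 0.031994122765480804
877 [[0.5795 0.1618 0.098 ]
 [0.5906 0.1619 0.098 ]
 [0.5914 0.0897 0.098 ]
 [0.5796 0.0897 0.098 ]] [0.5853 0.1258 0.098 ]
outer y at z=.109 0.20222091206907866 slope -0.053754310220345845 [0.655  0.2028 0.2775] 3429 0.5150280786477716
```

Carriage is home: handle top measured at 98–99 mm and centred, and the wrist view shows its slot end at (250,132) over the key side. Lid measured at about 1.52 rad. Next: close the gripper and go over the lid to its outer side.

>>> servo_tool(
  moves=[
    {"tx": 1.5, "ty": 0, "tz": -0.5, "spin": 0, "claw": -1},
    {"tx": 5, "ty": 0, "tz": -1, "spin": 0, "claw": -1},
    {"tx": 9, "ty": 0, "tz": -1, "spin": 0, "claw": -1},
    {"tx": 13, "ty": 0, "tz": -1, "spin": 0, "claw": -1},
    {"tx": 17, "ty": 0, "tz": -1, "spin": 0, "claw": -1},
    {"tx": 20, "ty": 0, "tz": -1, "spin": 0, "claw": -1},
    {"tx": 21, "ty": 0, "tz": 0, "spin": 0, "claw": -1},
    {"tx": 21, "ty": 0, "tz": 3, "spin": 0, "claw": -1},
    {"tx": 21, "ty": 0, "tz": 5.5, "spin": 0, "claw": -1},
    {"tx": 21, "ty": 0, "tz": 6.6, "spin": 0, "claw": -1},
  ],
)

```text
time: 11.68
ee_pos: [0.583, 0.2547, 0.25]
ee_rot: [-179.5, 0.2, 90.6]
contact_force: [0.2, 0.0, -0.8]
gripper_width: 0.0
```

```bash
python3 - <<'E'
from cap import *
s=observe(); print(s['time'],s['ee_pos'],s['ee_rot'],s['contact_force'],s['gripper_width'])
a,_,_=cap('side','s9')
cv2.imwrite('pics/s9b.png',cv2.resize(a[120:340,130:350],None,fx=2.7,fy=2.7,interpolation=2))
import numpy as np
p=s['ee_pos']
for th in np.arange(1.5,-.05,-.1):
    r=.14;cy=.195-r*np.cos(th)+.005*np.sin(th);cz=.109+r*np.sin(th)+.005*np.cos(th)
    print('%.2f T y %.3f z %.3f  tx %.1f tz %.1f'%(th,cy+.011,cz+.008,(cy+.011-p[1])*100,(p[2]-cz-.008)*100))
E
```

```text
11.6833 [0.58302882 0.25467347 0.25001099] [-179.53415417    0.21177088   90.61059917] [ 0.19343592  0.01581475 -0.82027396] 0.0001308019387771728
1.50 T y 0.201 z 0.257  tx -5.4 tz -0.7
1.40 T y 0.187 z 0.256  tx -6.8 tz -0.6
1.30 T y 0.173 z 0.253  tx -8.1 tz -0.3
1.20 T y 0.160 z 0.249  tx -9.5 tz 0.1
1.10 T y 0.147 z 0.244  tx -10.8 tz 0.6
1.00 T y 0.135 z 0.238  tx -12.0 tz 1.3
0.90 T y 0.123 z 0.230  tx -13.2 tz 2.0
0.80 T y 0.112 z 0.221  tx -14.3 tz 2.9
0.70 T y 0.102 z 0.211  tx -15.3 tz 3.9
0.60 T y 0.093 z 0.200  tx -16.1 tz 5.0
0.50 T y 0.086 z 0.189  tx -16.9 tz 6.2
0.40 T y 0.079 z 0.176  tx -17.6 tz 7.4
0.30 T y 0.074 z 0.163  tx -18.1 tz 8.7
0.20 T y 0.070 z 0.150  tx -18.5 tz 10.0
0.10 T y 0.067 z 0.136  tx -18.7 tz 11.4
-0.00 T y 0.066 z 0.122  tx -18.9 tz 12.8
```

View pics/s9b.png

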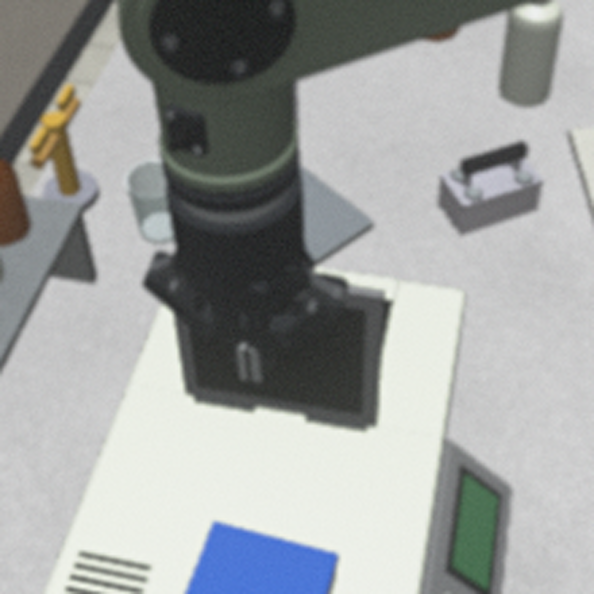

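>>> servo_tool(
  moves=[
    {"tx": -1, "ty": 0.4, "tz": 0, "spin": 0, "claw": -1},
    {"tx": -2.5, "ty": 0.4, "tz": 0, "spin": 0, "claw": -1},
    {"tx": -3.5, "ty": 0.4, "tz": 0, "spin": 0, "claw": -1},
    {"tx": -4.2, "ty": 0.4, "tz": 0, "spin": 0, "claw": -1},
    {"tx": -5, "ty": 0.4, "tz": 0, "spin": 0, "claw": -1},
    {"tx": -5.5, "ty": 0.4, "tz": 0, "spin": 0, "claw": -1},
    {"tx": -6, "ty": 0.4, "tz": 0, "spin": 0, "claw": -1},
    {"tx": -6.5, "ty": 0.4, "tz": 0, "spin": 0, "claw": -1},
    {"tx": -7, "ty": 0.4, "tz": 0, "spin": 0, "claw": -1},
    {"tx": -7, "ty": 0.4, "tz": 0, "spin": 0, "claw": -1},
  ],
)

```text
time: 12.57
ee_pos: [0.59, 0.1839, 0.2552]
ee_rot: [-180.0, 0.0, 90.5]
contact_force: [0.6, 0.4, 0.0]
gripper_width: -0.001
```

>>> servo_tool(
  moves=[
    {"tx": -0.6, "ty": 0, "tz": 0.1, "spin": 0, "claw": -1},
    {"tx": -1.3, "ty": 0, "tz": 0.3, "spin": 0, "claw": -1},
    {"tx": -2.4, "ty": 0, "tz": 0.6, "spin": 0, "claw": -1},
    {"tx": -3, "ty": 0, "tz": 0.8, "spin": 0, "claw": -1},
    {"tx": -3.7, "ty": 0, "tz": 1.1, "spin": 0, "claw": -1},
    {"tx": -4.3, "ty": 0, "tz": 1.4, "spin": 0, "claw": -1},
    {"tx": -4.9, "ty": 0, "tz": 1.7, "spin": 0, "claw": -1},
    {"tx": -5.5, "ty": 0, "tz": 2.1, "spin": 0, "claw": -1},
    {"tx": -6.1, "ty": 0, "tz": 2.5, "spin": 0, "claw": -1},
    {"tx": -6.1, "ty": 0, "tz": 2.5, "spin": 0, "claw": -1},
  ],
)

```text
time: 13.4
ee_pos: [0.5904, 0.1223, 0.2294]
ee_rot: [-179.9, 0.1, 90.5]
contact_force: [0.1, 0.5, 1.1]
gripper_width: -0.002
```

```bash
python3 - <<'E'
from cap import *
s=observe(); print(s['time'],s['ee_pos'],s['ee_rot'],s['contact_force'],s['gripper_width'])
a,_,_=cap('side','s10')
cv2.imwrite('pics/s10b.png',cv2.resize(a[120:340,130:350],None,fx=2.7,fy=2.7,interpolation=2))
E
```

```text
13.4 [0.59040792 0.12233785 0.22940824] [-1.79941108e+02  7.58365018e-02  9.04660410e+01] [0.07312809 0.49747244 1.1223849 ] -0.0016713470315256626
```

View pics/s10b.png

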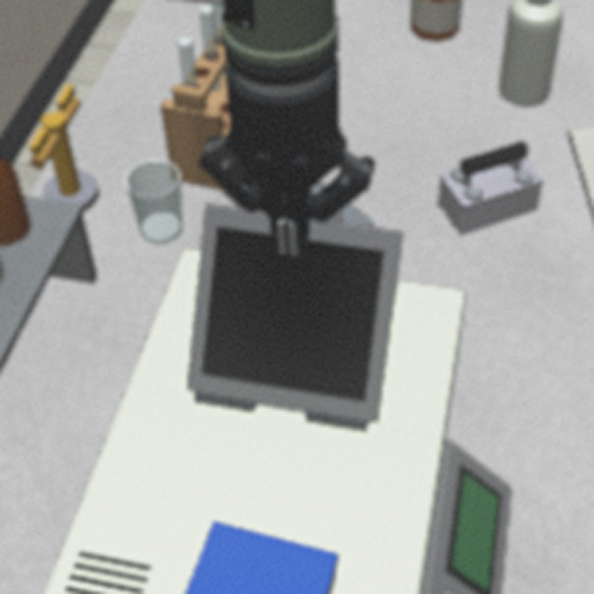

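The lid follows the fingertip; the contact is at (288,235), near its free edge. I'll continue along the arc.

>>> servo_tool(
  moves=[
    {"tx": -0.6, "ty": -0.2, "tz": 0.5, "spin": 0, "claw": -1},
    {"tx": -1.1, "ty": -0.2, "tz": 0.9, "spin": 0, "claw": -1},
    {"tx": -1.6, "ty": -0.2, "tz": 1.4, "spin": 0, "claw": -1},
    {"tx": -2.1, "ty": -0.2, "tz": 1.9, "spin": 0, "claw": -1},
    {"tx": -2.6, "ty": -0.2, "tz": 2.4, "spin": 0, "claw": -1},
    {"tx": -3, "ty": -0.2, "tz": 3, "spin": 0, "claw": -1},
    {"tx": -3.4, "ty": -0.2, "tz": 3.5, "spin": 0, "claw": -1},
    {"tx": -3.7, "ty": -0.2, "tz": 4.1, "spin": 0, "claw": -1},
    {"tx": -4.1, "ty": -0.2, "tz": 4.7, "spin": 0, "claw": -1},
    {"tx": -4.4, "ty": -0.2, "tz": 5.4, "spin": 0, "claw": -1},
  ],
)

```text
time: 14.28
ee_pos: [0.589, 0.0791, 0.1759]
ee_rot: [180.0, 0.0, 90.5]
contact_force: [1.7, -1.3, 3.2]
gripper_width: -0.002
```

>>> servo_tool(
  moves=[
    {"tx": -0.2, "ty": 0, "tz": 0.5, "spin": 0, "claw": -1},
    {"tx": -0.4, "ty": 0, "tz": 0.9, "spin": 0, "claw": -1},
    {"tx": -0.5, "ty": 0, "tz": 1.3, "spin": 0, "claw": -1},
    {"tx": -0.6, "ty": 0, "tz": 1.7, "spin": 0, "claw": -1},
    {"tx": -0.7, "ty": 0, "tz": 2.0, "spin": 0, "claw": -1},
    {"tx": -0.8, "ty": 0, "tz": 2.3, "spin": 0, "claw": -1},
    {"tx": -0.9, "ty": 0, "tz": 2.6, "spin": 0, "claw": -1},
    {"tx": -0.9, "ty": 0, "tz": 2.6, "spin": 0, "claw": -1},
    {"tx": -0.9, "ty": 0, "tz": 2.6, "spin": 0, "claw": -1},
    {"tx": -0.9, "ty": 0, "tz": 2.6, "spin": 0, "claw": -1},
  ],
)

```text
time: 15.12
ee_pos: [0.5889, 0.0708, 0.1502]
ee_rot: [-180.0, 0.0, 90.5]
contact_force: [0.1, -1.9, 3.6]
gripper_width: -0.003
```

>>> servo_tool(
  moves=[
    {"tx": -0.1, "ty": 0, "tz": 0.3, "spin": 0, "claw": -1},
    {"tx": -0.1, "ty": 0, "tz": 0.6, "spin": 0, "claw": -1},
    {"tx": -0.2, "ty": 0, "tz": 0.9, "spin": 0, "claw": -1},
    {"tx": -0.2, "ty": 0, "tz": 1.2, "spin": 0, "claw": -1},
    {"tx": -0.3, "ty": 0, "tz": 1.4, "spin": 0, "claw": -1},
    {"tx": -0.3, "ty": 0, "tz": 1.6, "spin": 0, "claw": -1},
    {"tx": -0.3, "ty": 0, "tz": 1.8, "spin": 0, "claw": -1},
    {"tx": -0.3, "ty": 0, "tz": 1.9, "spin": 0, "claw": -1},
    {"tx": -0.3, "ty": 0, "tz": 2.0, "spin": 0, "claw": -1},
    {"tx": -0.3, "ty": 0, "tz": 2.0, "spin": 0, "claw": -1},
  ],
)

```text
time: 15.95
ee_pos: [0.5891, 0.0676, 0.1313]
ee_rot: [180.0, 0.0, 90.5]
contact_force: [-2.8, -1.8, 9.2]
gripper_width: -0.0
```

>>> servo_tool(
  moves=[
    {"tx": 0, "ty": 0, "tz": 0.1, "spin": 0, "claw": -1},
    {"tx": 0, "ty": 0, "tz": 0.2, "spin": 0, "claw": -1},
    {"tx": 0, "ty": 0, "tz": 0.3, "spin": 0, "claw": -1},
    {"tx": 0, "ty": 0, "tz": 0.4, "spin": 0, "claw": -1},
    {"tx": 0, "ty": 0, "tz": 0.5, "spin": 0, "claw": -1},
    {"tx": 0, "ty": 0, "tz": 0.6, "spin": 0, "claw": -1},
    {"tx": 0, "ty": 0, "tz": 0.7, "spin": 0, "claw": -1},
    {"tx": 0, "ty": 0, "tz": 0.8, "spin": 0, "claw": -1},
    {"tx": 0, "ty": 0, "tz": 0.8, "spin": 0, "claw": -1},
    {"tx": 0, "ty": 0, "tz": 0.8, "spin": 0, "claw": -1},
  ],
)

```text
time: 16.78
ee_pos: [0.5891, 0.0677, 0.1221]
ee_rot: [-180.0, 0.0, 90.5]
contact_force: [-0.2, -2.8, 3.9]
gripper_width: -0.0
```

>>> servo_tool(
  moves=[
    {"tx": 0, "ty": 0, "tz": 0.05, "spin": 0, "claw": -1},
    {"tx": 0, "ty": 0, "tz": 0.1, "spin": 0, "claw": -1},
    {"tx": 0, "ty": 0, "tz": 0.15, "spin": 0, "claw": -1},
    {"tx": 0, "ty": 0, "tz": 0.15, "spin": 0, "claw": -1},
    {"tx": 0, "ty": 0, "tz": 0.15, "spin": 0, "claw": -1},
    {"tx": 0, "ty": 0, "tz": 0.15, "spin": 0, "claw": -1},
    {"tx": 0, "ty": 0, "tz": 0.15, "spin": 0, "claw": -1},
    {"tx": 0, "ty": 0, "tz": 0.15, "spin": 0, "claw": -1},
    {"tx": 0, "ty": 0, "tz": 0.15, "spin": 0, "claw": -1},
    {"tx": 0, "ty": 0, "tz": 0.15, "spin": 0, "claw": -1},
  ],
)

```text
time: 17.62
ee_pos: [0.5892, 0.0678, 0.1208]
ee_rot: [180.0, 0.0, 90.5]
contact_force: [-0.1, -3.9, 3.9]
gripper_width: -0.002
```

>>> servo_tool(
  moves=[
    {"tx": 0, "ty": 0, "tz": -0.1, "spin": 0, "claw": -1},
    {"tx": 0, "ty": 0, "tz": -0.2, "spin": 0, "claw": -1},
    {"tx": 0, "ty": 0, "tz": -0.3, "spin": 0, "claw": -1},
    {"tx": 0, "ty": 0, "tz": -0.4, "spin": 0, "claw": -1},
    {"tx": 0, "ty": 0, "tz": -0.5, "spin": 0, "claw": -1},
    {"tx": 0, "ty": 0, "tz": -0.6, "spin": 0, "claw": -1},
    {"tx": 0, "ty": 0, "tz": -0.8, "spin": 0, "claw": -1},
    {"tx": 0, "ty": 0, "tz": -0.9, "spin": 0, "claw": -1},
    {"tx": 0, "ty": 0, "tz": -1, "spin": 0, "claw": -1},
    {"tx": 0, "ty": 0, "tz": -1, "spin": 0, "claw": -1},
  ],
)

```text
time: 18.45
ee_pos: [0.5893, 0.0678, 0.131]
ee_rot: [180.0, -0.0, 90.5]
contact_force: [0.8, 0.4, 0.1]
gripper_width: -0.002
```

Force is back to zero, so the lid isn't following the finger up. I'll retreat and look.

>>> servo_tool(
  moves=[
    {"tx": 0, "ty": 0, "tz": -2, "spin": 0, "claw": -1},
    {"tx": 0, "ty": 0, "tz": -5, "spin": 0, "claw": -1},
    {"tx": 0, "ty": 0, "tz": -9, "spin": 0, "claw": -1},
    {"tx": 0, "ty": 0, "tz": -13, "spin": 0, "claw": -1},
    {"tx": -1, "ty": 0, "tz": -16, "spin": 0, "claw": -1},
    {"tx": -3, "ty": 0, "tz": -18, "spin": 0, "claw": -1},
    {"tx": -4, "ty": 0, "tz": -19, "spin": 0, "claw": -1},
    {"tx": -4, "ty": 0, "tz": -19, "spin": 0, "claw": -1},
    {"tx": -4, "ty": 0, "tz": -19, "spin": 0, "claw": -1},
    {"tx": -4, "ty": 0, "tz": -19, "spin": 0, "claw": -1},
  ],
)

```text
time: 19.28
ee_pos: [0.5887, 0.0282, 0.3186]
ee_rot: [-179.8, -0.0, 90.5]
contact_force: [0.3, 0.8, -0.3]
gripper_width: 0.002
```

```bash
python3 - <<'E'
from cap import *
from phot import *
im,d,s=cap('wrist','w11'); print(s['time'],s['ee_pos'],s['ee_rot'],s['contact_force'])
a,_,_=cap('side','s11')
z=np.load('w11.npz');P,_,_=cloud('wrist','w11')
m=(abs(P[...,0]-.587)<.07)&(P[...,1]>.045)&(P[...,1]<.19)&(P[...,2]>.08)&(P[...,2]<.2); Q=P[m]
A=np.c_[Q[:,0],Q[:,1],np.ones(len(Q))]; c=np.linalg.lstsq(A,Q[:,2],rcond=None)[0]; print('wrist lid slope dz/dy',c[1],'z mean',Q[:,2].mean(),len(Q))
P,_,_=cloud('side','s11')
m=(abs(P[...,0]-.587)<.07)&(P[...,1]>.045)&(P[...,1]<.19)&(P[...,2]>.08)&(P[...,2]<.2); Q=P[m]
A=np.c_[Q[:,0],Q[:,1],np.ones(len(Q))]; c=np.linalg.lstsq(A,Q[:,2],rcond=None)[0]; print('side lid slope',c[1],Q[:,2].mean(),len(Q))
# bystander shifts: compare side depth-free image difference before/after
a0=cv2.imread('pics/side0.png'); print('diff bottles/tubecarriage',[int(np.abs(a0[y:y+h,x:x+w].astype(int)-a[y:y+h,x:x+w]).max()) for x,y,w,h in((290,170,45,40),(310,100,35,60),(195,310,65,55),(280,90,25,45))])
E
```

```text
19.2833 [0.5887 0.0282 0.3186] [-179.7742   -0.0296   90.509 ] [ 0.2669  0.817  -0.3048]
wrist lid slope dz/dy -0.009537521573467614 z mean 0.11607739701316346 22866
side lid slope -0.012120187554346462 0.11523317575832605 3164
diff bottles/tubecarriage [12, 11, 12, 11]
```

View pics/w11.png

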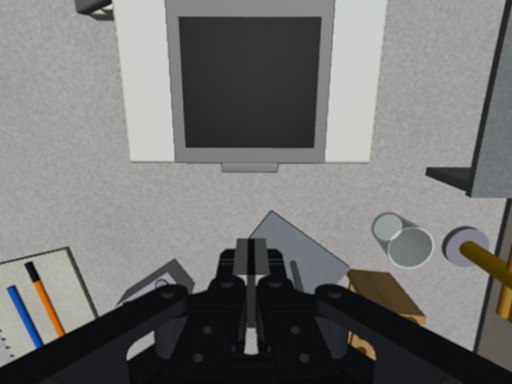

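View pics/s11.png

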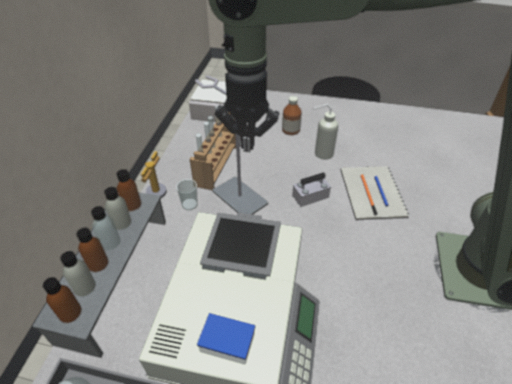

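The lid lies level and has held for a second after release, with slopes of 0.010 (wrist) and 0.012 (side). Bystanders look unmoved and the arm is clear, so I'm handing in.

```bash
python3 -c "
from workcell import *
print(hand_in())"
```

```text
the job is handed in; nothing more can be done
None
```

The square-cell carriage is home in the photometer with its slot over the key, and the lid is shut and held by its catch. I handed the job in at about 19.4 s of the 58 s allowed. `hand_in()` gave no verdict.

**Carriage:** I gripped it by the handle, turned it about 69° so its slot faced the key, and lowered it with no resistance on the way down. After release the handle top measured 98–99 mm above the bench (98 expected). Its centre came out about 1–1.5 mm from the seat I had measured.

**Lid:** I pushed it down along its arc near the free edge. The highest force reading was about 9 N, read at the end of each move rather than continuously. The force dropped as the catch engaged and went to zero when I lifted off. The lid still lay level a second later, with a slope of 0.010 rad from the wrist camera and 0.012 rad from the side camera.

**Everything else:** The side pictures from before and after match, to within noise, around the round-tube carriage, wash bottle, brown bottle and cell box. I checked the stand, rack and beaker only by eye, and they look unmoved. The arm ended clear of everything.

**Checks that disagreed:**
- **Well floor:** depth readings put it at about 31 mm, but the text says 18 mm. The carriage went down to the 18 mm level without touching anything, so the text's figure held.
- **Handle height:** the estimate from two views was 71 mm, against 80 mm from depth. I used the depth value, which matches the text.

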